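# Pull the spindle clip off a culture shaker

### The arm

A 7-joint arm with a two-finger parallel gripper is mounted at the origin on the work surface. World frame = base frame: x ahead of the robot, y to its left, z up, the work surface at z = 0. Lengths are in m, angles in rad, forces in N, time in s.
With the tool pointing down it reaches from about 0.425 to 1.025 m from the base axis. Payload 9.4 kg.
Tool frame: the origin (TCP) lies at the very end of the fingers, on their centre line; the grasp point (between the pads) lies 19 mm behind it; z points along the fingers, y is the direction in which the jaws open and shut (so a half turn about z gives the same grasp; the last joint's range is limited). The gripper opens to 93 mm and grips with 3 to 60 N. Pads are 15 mm wide; open, the fingers measure 128 mm over their backs; the gripper's body (75 mm by 188 mm) begins 65 mm behind the grasp point.
Start: joints at [-1.292, 0.599, -0.003, 1.599, 0.002, 0.943, -0.08], TCP at [0.253, 0.68, 0.219] pointing down, gripper open.
Joint ranges: [-2.57, 2.57], [-0.35, 1.97], [-1.29, 1.29], [0.11, 2.56], [-1.05, 4.19], [0.11, 1.86], [-2.63, 2.63]. Speed limits (rad/s): [2.22, 2.22, 3.01, 3.01, 3.14, 3.14, 3.14].

### API

Orientations are given as a rotation vector (axis times angle).
In Python, from workcell import state, camera, sign_off gives the robot as it stands.
- The arm moves only by the tool apply_moves, never from a script. Its argument "rows" is a list of rows, each a list of 7 numbers: the closure, from 0 (fully open) to 1 (shut), then the shift along the tool's x, y, z in units of 25 mm (1.0 is 25 mm), then the turn, a rotation vector about the tool's x, y, z in units of 10 degrees (1.0 is 10 degrees). A call has 1 to 20 rows; each row shifts and turns the commanded pose from where the row before left it, along the tool's axes as they then stand; what a row does not reach is not made up. A row lasts 1/8 s, in which the tool goes at most 62.5 mm and 10.7 degrees, less where a joint would pass 70% of its speed; a pose out of reach is approached as far as the arm can. A call is refused whole if a number of a shift passes 1 or a number of a turn 1, either way. A call with a gripper value outside its range is refused whole. The fingers move at their own pace and stop on an object; the grip force is fixed at half the most. Time passes only in rows, so rows that do not move let the fingers close. It gives the time, the measured TCP pose, the force and the opening at its end, in the units of the state.
- state(): the state, without advancing time (a new reading comes with each control period).
- camera(name): name is "scene" or "top" or "wrist"; returns a dict with "img" (384x512x3 uint8, red, green, blue), "vertical_fov" (degrees; the focal length in pixels is half the picture's height over the tangent of half this angle, whatever the lens; pixels are square), "cx", "cy" (the principal point, pixels), "extrinsics" (4x4, takes a point from camera to world coordinates). Camera axes: x right, y up, looking along -z (the intrinsics and any distortion apply to the point x, -y, -z); pixel columns grow to the right and rows downward; lengths in m; the calibration is good to about 2 mm. The wrist camera is an equidistant fisheye: a pixel r from the principal point sees the ray r / f radians off the axis. A picture is of the moment at which its call begins. There is no depth.
- sign_off(): hands the job in, once; it reports no verdict.
The state is a dict: "time": time; "joint_pos": joint angles; "qvel": joint speeds; "effort": joint torques, N m; "tool_pos": TCP position; "tcp_rot": TCP orientation; "force": force on the tool from outside, world axes, zero at the start; "wrist_torque": the same for the moment, N m; "opening": finger opening in m.
Only numpy, scipy, OpenCV 4.12 (cv2) and the standard library are available. Lean on these libraries where they do the work, as an engineer would, in place of code of your own. Each camera call takes 0.05 s, during which the arm holds its last target. There are 200 camera calls.

### The job

Take the hooked pick out of the tool tray, hook it in the eye of the sprung retaining clip on the shaker's spindle and, keeping hold of the pick, draw the clip straight out of its groove so that it lies free on the round drive plate; do not take hold of the clip with the fingers while it is on the spindle. Then lay the pick back flat in the tool tray and put the clip flat in the round parts dish. Leave the other tools and the things standing about where they are.

Things in the scene. Friction and masses are not known exactly. Their poses are not given: they have to be found in the camera images.
- pick_grip (a point): Hooked pick (about 80 g): of three black-handled tools in the tray, the one with a long plain rod bent down to a hook. Centre of its handle, 16 mm above its underside; x from handle to hook, z up. Waist 46 long, 16 wide, 20 tall (6 to 26 mm above the underside), between end blocks 10 long, 24 wide, 30 tall, which rest on the tray and stop fingers slipping along it. Rod 5 mm thick at this height.
- pick_hook (a point): Lowest point of the pick's hook: 110 mm ahead (+x) of the handle's centre and 15 mm below it, 0.7 mm above the level of the handle's underside. The hook is a 5 mm round bar pointing straight down, 13 mm from the rod's underside to this point. Axes as for pick_grip.
- tray: Shallow aluminium tool tray, fixed: 210 mm in x, 200 mm in y, walls 22 mm high and 4 mm thick, floor 4 mm thick. Origin at the centre of its underside, z up. The three tools lie about along its x, hook and tips to +x, 58 mm apart in y; their order varies.
- probe_grip (a point): Straight probe, a look-alike without a hook, its rod half as long as the pick's (tip 75 mm ahead): handle centre; axes and handle as for the pick. Leave it.
- blade_grip (a point): Tool with a flat 14 mm wide blade (tip 114 mm ahead), a look-alike: handle centre; axes and handle as for the pick. Leave it.
- spindle (a point): On the spindle's axis, level with the top face of the shaker's round drive plate (200 mm across, top 60 mm above the bench, fixed). Spindle 16 mm thick at the clip; above it a fixed head 21 mm across, 7.5 to 17.5 mm over the plate, so the clip leaves only sideways. Three clamp studs 18 mm across, 38 mm high stand 82 mm from the axis at +x, +y and -x. z up.
- clip_bore (a point): Sprung clip (dark steel, about 34 g, 6 mm thick, lying on the plate round the spindle): axis of its bore, half-way up (3 mm above its underside). z up, mouth to +x, pull eye to -x. Sprung jaws, 14 mm out to either side, hold the shaft and snap open when it is pulled to its own -x with about 5 to 10 N; free after 8 mm; draw it on until this point is over 20 mm from the axis. It can turn.
- clip_eye (a point): Centre of the clip's pull eye, 25 mm to -x of the bore axis, half-way up. A through opening 16 mm long (x) by 14 mm wide (y) in a rigid frame 24 mm wide outside, whose end lies 38 mm from the bore axis. The plate is right below it. Once the clip is free the frame can be gripped across its 24 mm. Axes as for clip_bore.
- clip_mid (a point): Middle of the clip's length (38 mm at -x to 11 mm at +x of the bore axis), 13.5 mm to -x of the bore axis, half-way up. Axes as for clip_bore.
- dish_in (a point): Round steel parts dish, fixed: centre of its inner floor, 4 mm above the bench. Inside 104 mm across at the floor, 114 mm at the rim; rim 18 mm above this point, 120 mm across outside.
- flask_mid (a point): Clear culture flask lying flat, a bystander: 137 mm long in x (-65 to 72 mm), 80 mm wide, 34 mm tall; this point is 17 mm above the bench. It and the dish swap places at random.
- bottle: Amber bottle, a bystander, 64 mm across, 150 mm tall. Origin at the centre of its underside.
- beaker: Glass cup, a bystander, 70 mm across at the rim, 85 mm tall. Origin at the centre of its underside.
- jar: White jar, a bystander, 52 mm across, 60 mm tall. Origin at the centre of its underside.
- tipbox: Blue pipette-tip box with a white lid, a bystander, 119 mm in x, 79 mm in y, 55 mm tall. Origin at the centre of its underside.
Mind the look-alikes: they are no part of the job. What is shaped like the part that bears pick_grip but blue is not meant.

How it is judged:
On the way, in this order (a step that is already met when the one before it is completed fails the run):
1. the hooked pick, held in the fingers, pulls on the clip while the clip is still round the spindle (contact force between the fingers and pick above 1 N and contact force between pick and clip above 1.5 N and horizontal distance between clip_bore and spindle below 0.012 m), for 0.05 s.
2. the clip lies free on the drive plate, its bore more than 20 mm from the spindle's axis, with the pick still held (contact force between the fingers and pick above 1 N and horizontal distance between clip_bore and spindle above 0.02 m and horizontal distance between clip_mid and spindle below 0.1 m and z of clip_mid in the frame of spindle between -0.005 and 0.012 m), for 0.2 s.
At the end, for the whole second after the job is handed in: Clip at rest in the parts dish: its middle within 40 mm of the dish centre and under 10 mm above the inner floor. Pick at rest and flat in the tool tray, hook inside its walls: handle centre within 85 mm of the tray centre in the tray's x and y, under 32 mm above the tray's underside (horizontal distance between clip_mid and dish_in below 0.04 m and z of clip_mid in the frame of dish_in between -0.003 and 0.01 m and linear speed of each of clip, pick below 0.02 m/s and x of pick_grip in the frame of tray between -0.085 and 0.085 m and y of pick_grip in the frame of tray between -0.085 and 0.085 m and x of pick_hook in the frame of tray between -0.105 and 0.105 m and y of pick_hook in the frame of tray between -0.1 and 0.1 m and z of each of pick_grip, pick_hook in the frame of tray below 0.032 m); the robot touches nothing.
It fails at once if the fingers touch the clip while it is on the spindle (contact force between the fingers and clip above 0.5 N and horizontal distance between clip_bore and spindle below 0.012 m).
It fails at once if a bystander is shifted by more than 30 mm (distance of any of flask_mid, bottle, beaker, jar, tipbox from where it was at the start of the episode above 0.03 m).
It fails at once if another tool is shifted by more than 40 mm (distance of any of probe_grip, blade_grip from where it was at the start of the episode above 0.04 m).
It also fails if it takes over 61 s, if anything falls off the work surface, if the arm or the gripper's body presses on something with over 40 N, if the wrist force passes 120 N, or if a joint passes its speed limit or range.

## Working session

There is one attempt and no reset: what is moved stays moved. The work goes in short steps, Python scripts to look and compute and a tool call to move; the robot and the scene stay as the last step left them, time stands still between calls to the robot, and variables do not carry over. Pictures are saved under pics/ and viewed, about 8 in all and at most 12, crops included, and the job is handed in when it is done.

Besides the shell and the picture viewer there is one more tool, called after "Call:" as a command line: name --pt "numbers of a row" for each row, then --argument value for the rest. apply_moves: Moves the arm, as the interface text tells. Its arguments: {"type":"object","properties":{"rows":{"type":"array","items":{"type":"array","items":{"type":"number"}}}},"required":["rows"]}

```bash
ls; mkdir -p pics; cat > h.py <<'E'
import numpy as np, cv2
from scipy.spatial.transform import Rotation as R
from workcell import state, camera, sign_off
def shot(n,f):
    c=camera(n); cv2.imwrite('pics/'+f,c['img'][:,:,::-1]); 
    np.savez('pics/'+f+'.npz',**{k:c[k] for k in c}); return c
def load(f): 
    d=np.load('pics/'+f+'.npz'); return {k:d[k] for k in d}
def ray(c,u,v,fish=False):
    h=c['img'].shape[0]; f=h/2/np.tan(np.radians(float(c['vertical_fov']))/2)
    x,y=(u-c['cx']),(v-c['cy'])
    if fish:
        r=np.hypot(x,y); t=r/f; d=np.array([x/r*np.sin(t),-y/r*np.sin(t),-np.cos(t)]) if r>0 else np.array([0,0,-1.])
    else: d=np.array([x/f,-y/f,-1.])
    E=c['extrinsics']; return E[:3,3],E[:3,:3]@d
def at(c,u,v,z,fish=False):
    o,d=ray(c,u,v,fish); return (o+d*(z-o[2])/d[2]).round(4)
def proj(c,p,fish=False):
    h=c['img'].shape[0]; f=h/2/np.tan(np.radians(float(c['vertical_fov']))/2)
    E=c['extrinsics']; q=E[:3,:3].T@(np.array(p)-E[:3,3]); x,y,z=q[0],-q[1],-q[2]
    if fish:
        r=np.hypot(x,y); t=np.arctan2(r,z); return np.array([c['cx']+f*t*x/r,c['cy']+f*t*y/r])
    return np.array([c['cx']+f*x/z,c['cy']+f*y/z])
E
python3 - <<'E'
from h import *
for n in ('top','scene','wrist'):
    c=shot(n,n+'0.png'); print(n,c['vertical_fov'],c['cx'],c['cy'],c['extrinsics'].round(3).tolist())
s=state(); print(s)
a=cv2.imread('pics/top0.png'); cv2.imwrite('pics/top0b.png',cv2.resize(a,(800,600),interpolation=cv2.INTER_CUBIC))
E
```

```text
pics
top 54.35048745862391 250.91760406512384 191.91762867420712 [[-0.021, 0.982, -0.19, 0.399], [-1.0, -0.02, 0.006, -0.003], [0.002, 0.19, 0.982, 1.215], [0.0, 0.0, 0.0, 1.0]]
scene 54.012090957951315 256.40201421611033 191.99419899719703 [[0.845, -0.296, 0.446, 1.07], [0.535, 0.498, -0.683, -0.723], [-0.019, 0.815, 0.579, 0.687], [0.0, 0.0, 0.0, 1.0]]
wrist 65.70646984690485 253.04052759222097 189.46077599630692 [[0.348, -0.905, -0.243, 0.186], [0.937, 0.336, 0.091, 0.704], [-0.001, -0.26, 0.966, 0.384], [0.0, 0.0, 0.0, 1.0]]
{'time': 0.15, 'joint_pos': array([-1.2916922 ,  0.59995019, -0.00255218,  1.59989655,  0.0017749 ,
        0.94289767, -0.07977268]), 'qvel': array([ 0.00159808, -0.00052176, -0.00105136, -0.00303317, -0.00226189,
       -0.00039961, -0.00020596]), 'effort': array([ 3.21454347e-03, -7.65583634e+01,  1.49933450e+00, -2.52561665e+01,
       -5.23008965e-02,  1.49102882e-02,  6.88140540e-05]), 'tool_pos': array([0.25242536, 0.67927338, 0.21796953]), 'tcp_rot': array([-5.55810586e-01, -3.09191400e+00,  1.79597933e-03]), 'force': array([-0.29396675,  0.38966002, -0.3913671 ]), 'wrist_torque': array([ 0.04904451,  0.05510679, -0.01058023]), 'opening': 0.09295654932912796}
```

View pics/top0b.png

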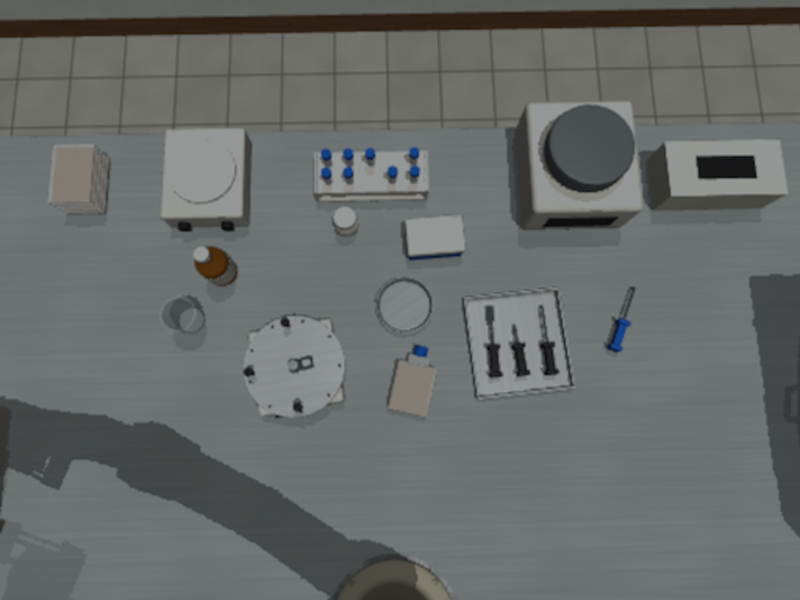

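The top view shows the tray at (518,343). From left to right it holds the blade, the probe and the pick, with the pick's handle at (549,358) and its hook at (541,307). The spindle is at (293,365) with the eye to its right at (306,363), and the dish is at (404,305). I'll zoom in.

```bash
python3 - <<'E'
from h import *
a=cv2.imread('pics/top0.png')
p=cv2.resize(a[180:262,290:372],(400,400),interpolation=cv2.INTER_CUBIC)   # tray
q=cv2.resize(a[195:275,150:230],(400,400),interpolation=cv2.INTER_CUBIC)
b=cv2.imread('pics/scene0.png'); 
cv2.imwrite('pics/z0.png',np.vstack([np.hstack([q,p])]))
E
```

```text
(no output)
```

View pics/z0.png

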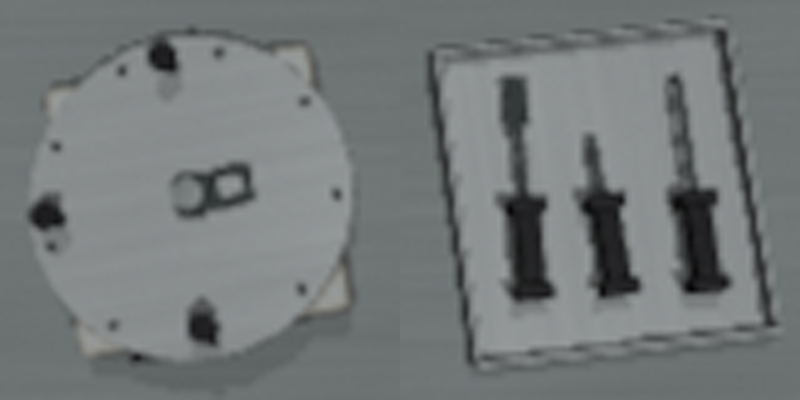

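```bash
python3 - <<'E'
from h import *
c=load('top0.png')
T=lambda X,Y:(290+(X-400)*.205,180+Y*.205)
S=lambda X,Y:(150+X/5,195+Y/5)
B=lambda X,Y:(X*.64,Y*.64)
for n,p,z in [('handle front top',T(691,200),.034),('handle back top',T(707,285),.034),('hook',T(674,80),.024),('blade h',T(528,246),.034),('probe h',T(609,243),.034),
 ('tray TL',T(432,52),.022),('TR',T(722,28),.022),('BR',T(772,325),.022),('BL',T(478,362),.022),
 ('head',S(188,193),.0775),('eye',S(234,184),.063),('plate c',S(192,195),.06),('stud t',S(160,55),.098),('stud l',S(42,212),.098),('stud b',S(203,327),.098),('dish',B(404,305),.02),('flask',B(411,387),.034),('bottle',B(205,258),.15)]:
    print(n,at(c,*p,z))
E
```

```text
handle front top [ 0.5271 -0.3205  0.034 ]
handle back top [ 0.472  -0.3269  0.034 ]
hook [ 0.6082 -0.3175  0.024 ]
blade h [ 0.4994 -0.213   0.034 ]
probe h [ 0.5003 -0.2655  0.034 ]
tray TL [ 0.6308 -0.1581  0.022 ]
TR [ 0.6431 -0.3526  0.022 ]
BR [ 0.4461 -0.3705  0.022 ]
BL [ 0.4264 -0.1788  0.022 ]
head [0.4942 0.1852 0.0775]
eye [0.5003 0.1594 0.063 ]
plate c [0.4944 0.1856 0.06  ]
stud t [0.5759 0.1997 0.098 ]
stud l [0.483  0.2684 0.098 ]
stud b [0.4138 0.1721 0.098 ]
dish [ 0.6186 -0.0342  0.02  ]
flask [ 0.4491 -0.0438  0.034 ]
bottle [0.6922 0.3412 0.15  ]
```

```bash
cat > plan.py <<'E'
from h import *
import json
def down(yaw):  # tool x at world yaw (deg), z down
    return R.from_euler('z',yaw,degrees=True)*R.from_euler('x',180,degrees=True)
def plan(wps,grip,step=25.0,start=None):
    """wps: (x,y,z,yaw); prints rows, per-axis step mm max"""
    s=state(); p,q=start or (s['tool_pos'],R.from_rotvec(s['tcp_rot']))
    rows=[]
    for x,y,z,yaw in wps:
        t=np.array([x,y,z]); Q=down(yaw)
        while True:
            d=q.inv().apply(t-p)*1000; w=np.degrees((q.inv()*Q).as_rotvec())
            n=max(np.abs(d).max()/step,np.abs(w).max()/10)
            if n<0.02: break
            k=np.ceil(n-0.02) if n>1 else 1
            a=np.round(d/25/k,2); b=np.round(w/10/k,2)
            if not a.any() and not b.any(): break
            a=np.clip(a,-1,1);b=np.clip(b,-1,1)
            rows.append([grip]+a.tolist()+b.tolist())
            p=p+q.apply(a*.025); q=q*R.from_rotvec(np.radians(b*10))
            if k==1: break
    rows=[[0 if v==0 else (int(v) if v==int(v) else v) for v in r] for r in rows]
    print(len(rows)); 
    for i in range(0,len(rows),20): print(json.dumps(rows[i:i+20]).replace(' ',''))
    return p,q
E
python3 - <<'E'
from plan import *
plan([(.52,.3,.21,69),(.52,-.32,.21,4.5),(.4995,-.3237,.16,4.5)],0)
E
```

```text
43
[[0,-0.96,-0.66,0.02,0,0,0.57],[0,-0.95,-0.52,0.02,0,0,0.53],[0,-1,-0.43,0.02,0,0,0.53],[0,-0.96,-0.32,0.02,0,0,0.5],[0,-0.99,-0.23,0.02,0,0,0.5],[0,-0.93,-0.13,0.02,0,0,0.46],[0,-0.94,-0.06,0.02,0,0,0.46],[0,-0.94,0.02,0.02,0,0,0.46],[0,-0.94,0.09,0.02,0,0,0.46],[0,-0.93,0.17,0.02,0,0,0.46],[0,-0.91,0.24,0.01,0,0,0.46],[0,-0.89,0.32,0.02,0,0,0.46],[0,-0.86,0.39,0.01,0,0,0.46],[0,-0.99,0.54,0.02,0,0,0.55],[0,-0.94,0.64,0.02,0,0,0.55],[0,-0.87,0.72,0.02,0,0,0.55],[0,-0.8,0.8,0.02,0,0,0.55],[0,-0.72,0.88,0.01,0,0.01,0.55],[0,-0.96,0.37,0,0,0,0.27],[0,-0.99,0.43,0,0,0,0.28]]
[[0,-0.97,0.48,0,0,0,0.28],[0,-0.99,0.56,0,0,0,0.3],[0,-0.96,0.61,0,0,0,0.3],[0,-0.99,0.7,0,0,0,0.31],[0,-0.95,0.75,0,0,0,0.31],[0,-0.97,0.86,0,0,0,0.34],[0,-0.92,0.92,0,0,0,0.34],[0,-0.87,0.97,0,0,0,0.34],[0,-0.73,0.93,0,0,0,0.31],[0,-0.68,0.97,0,0,0,0.31],[0,-0.63,1,0,0,0,0.31],[0,-0.51,0.92,0,0,0,0.27],[0,-0.47,0.94,0,0,0,0.27],[0,-0.42,0.96,0,0,0,0.27],[0,-0.38,0.98,0,0,0,0.27],[0,-0.33,1,0,0,0,0.27],[0,-0.22,0.81,0,0,0,0.22],[0,-0.19,0.82,0,0,0,0.22],[0,-0.16,0.83,0,0,0,0.22],[0,-0.13,0.83,-0.01,0,0,0.22]]
[[0,-0.11,0.83,0,0,0,0.22],[0,-0.41,0.04,1,0,0,0],[0,-0.42,0.05,1,0,0,0]]
```

Call:
apply_moves --pt "0 -0.96 -0.66 0.02 0 0 0.57" --pt "0 -0.95 -0.52 0.02 0 0 0.53" --pt "0 -1 -0.43 0.02 0 0 0.53" --pt "0 -0.96 -0.32 0.02 0 0 0.5" --pt "0 -0.99 -0.23 0.02 0 0 0.5" --pt "0 -0.93 -0.13 0.02 0 0 0.46" --pt "0 -0.94 -0.06 0.02 0 0 0.46" --pt "0 -0.94 0.02 0.02 0 0 0.46" --pt "0 -0.94 0.09 0.02 0 0 0.46" --pt "0 -0.93 0.17 0.02 0 0 0.46" --pt "0 -0.91 0.24 0.01 0 0 0.46" --pt "0 -0.89 0.32 0.02 0 0 0.46" --pt "0 -0.86 0.39 0.01 0 0 0.46" --pt "0 -0.99 0.54 0.02 0 0 0.55" --pt "0 -0.94 0.64 0.02 0 0 0.55" --pt "0 -0.87 0.72 0.02 0 0 0.55" --pt "0 -0.8 0.8 0.02 0 0 0.55" --pt "0 -0.72 0.88 0.01 0 0 0.55" --pt "0 -0.96 0.37 0 0 0 0.27" --pt "0 -0.99 0.43 0 0 0 0.28"

```text
time: 2.65
tool_pos: [0.5196, 0.2457, 0.2102]
tcp_rot: [-2.673, -1.65, 0.001]
force: [0.4, -0.1, 0.1]
opening: 0.0928
```

Call:
apply_moves --pt "0 -0.97 0.48 0 0 0 0.28" --pt "0 -0.99 0.56 0 0 0 0.3" --pt "0 -0.96 0.61 0 0 0 0.3" --pt "0 -0.99 0.7 0 0 0 0.31" --pt "0 -0.95 0.75 0 0 0 0.31" --pt "0 -0.97 0.86 0 0 0 0.34" --pt "0 -0.92 0.92 0 0 0 0.34" --pt "0 -0.87 0.97 0 0 0 0.34" --pt "0 -0.73 0.93 0 0 0 0.31" --pt "0 -0.68 0.97 0 0 0 0.31" --pt "0 -0.63 1 0 0 0 0.31" --pt "0 -0.51 0.92 0 0 0 0.27" --pt "0 -0.47 0.94 0 0 0 0.27" --pt "0 -0.42 0.96 0 0 0 0.27" --pt "0 -0.38 0.98 0 0 0 0.27" --pt "0 -0.33 1 0 0 0 0.27" --pt "0 -0.22 0.81 0 0 0 0.22" --pt "0 -0.19 0.82 0 0 0 0.22" --pt "0 -0.16 0.83 0 0 0 0.22" --pt "0 -0.13 0.83 0 0 0 0.22"

```text
time: 5.15
tool_pos: [0.5204, -0.2999, 0.2104]
tcp_rot: [-3.136, -0.181, -0.0]
force: [0.6, 0.5, -0.2]
opening: 0.0933
```

Call:
apply_moves --pt "0.2 -0.11 0.83 0 0 0 0.22" --pt "0.3 -0.41 0.04 1 0 0 0" --pt "0.4 -0.42 0.05 1 0 0 0" --pt "0.4 0 0 0 0 0 0"

```text
time: 5.65
tool_pos: [0.4981, -0.3238, 0.1592]
tcp_rot: [-3.138, -0.12, 0.004]
force: [-0.2, 1.3, 0.3]
opening: 0.0582
```

```bash
python3 - <<'E'
from h import *
s=state(); q=R.from_rotvec(s['tcp_rot']); x=q.apply([1,0,0]);print(s['time'],s['tool_pos'],np.degrees(np.arctan2(x[1],x[0])),q.apply([0,0,1]),s['opening'])
c=shot('wrist','w1.png'); a=cv2.imread('pics/w1.png'); cv2.imwrite('pics/w1b.png',cv2.resize(a,(800,600),interpolation=cv2.INTER_CUBIC))
print(c['extrinsics'].round(3).tolist(), proj(c,[.4995,-.3237,.034],1),proj(c,[.608,-.3175,.01],1))
E
```

```text
5.65 [ 0.49809158 -0.32377784  0.15918389] 4.384416637974 [-0.00279416  0.00142648 -0.99999508] 0.05822215216584027
[[0.077, 0.962, 0.26, 0.57], [-0.997, 0.074, 0.018, -0.319], [-0.002, -0.261, 0.965, 0.325], [0.0, 0.0, 0.0, 1.0]] [253.14507447 182.26011132] [255.23482762  75.69115721]
```

View pics/w1b.png

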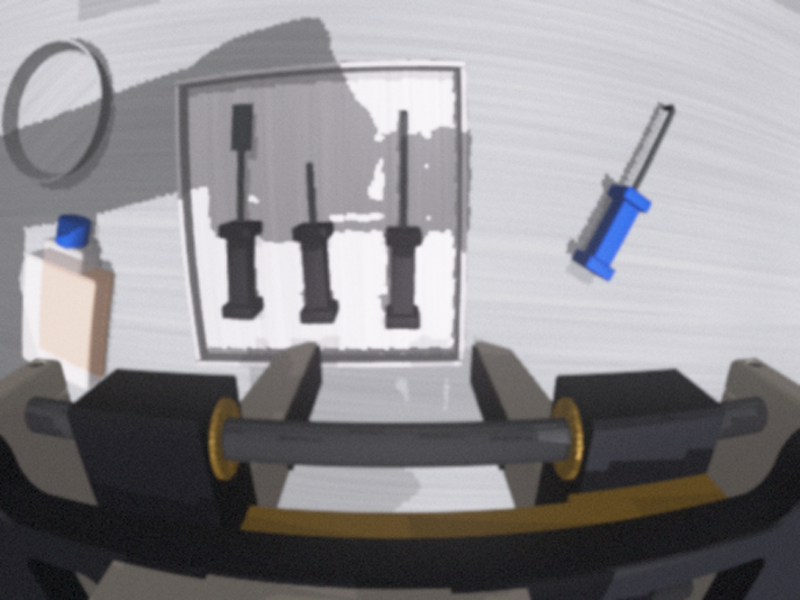

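The wrist view shows the pick's handle between (404,236) and (402,318), with the hook tip at (403,112).

```bash
python3 - <<'E'
from plan import *
c=load('w1.png'); k=.64
P={n:at(c,u*k,v*k,z,1) for n,u,v,z in [('f',404,229,.034),('b',402.5,309,.034),('hook',403,112,.024),('dishrimL',8,115,.022),('waist',402.5,275,.03)]}
print(P); h=P['hook']; 
b=(P['f']+P['b'])/2; d=h-b; print(b,np.degrees(np.arctan2(d[1],d[0])),np.hypot(*d[:2]))
E
```

```text
{'f': array([ 0.5359, -0.3262,  0.034 ]), 'b': array([ 0.4836, -0.3295,  0.034 ]), 'hook': array([ 0.6107, -0.3199,  0.024 ]), 'dishrimL': array([0.6207, 0.0121, 0.022 ]), 'waist': array([ 0.5054, -0.3278,  0.03  ])}
[ 0.50975 -0.32785  0.034  ] 4.502855714288488 0.10126255477717316
```

```bash
python3 - <<'E'
from plan import *
plan([(.503,-.3257,.04,4.4),(.503,-.3257,.007,4.4)],.68,step=20)
E
```

```text
8
[[0.68,0.02,0.01,0.8,0,0,0],[0.68,0.03,0.01,0.8,0,0,0],[0.68,0.02,0.01,0.8,0,0,0],[0.68,0.03,0.02,0.8,0,0,0],[0.68,0.02,0.01,0.81,0,0,0],[0.68,0.03,0.02,0.8,0,0.01,0],[0.68,0,0,0.66,0,0,0],[0.68,0,0,0.66,0,0,0]]
```

Call:
apply_moves --pt "0.68 0.05 0.02 0.8 0 0 0" --pt "0.68 0.05 0.02 0.8 0 0 0" --pt "0.68 0.05 0.02 0.8 0 0 0" --pt "0.68 0.03 0.02 0.8 0 0 0" --pt "0.68 0 0 0.8 0 0 0" --pt "0.68 0 0 0.8 0 0 0" --pt "0.68 0 0 0.66 0 0 0"

```text
time: 6.58
tool_pos: [0.5039, -0.3251, 0.0223]
tcp_rot: [-3.139, -0.123, 0.001]
force: [-0.4, 0.3, -0.1]
opening: 0.0295
```

Call:
apply_moves --pt "0.68 0 0 0.3 0 0 0" --pt "0.68 0 0 0.3 0 0 0" --pt "0.68 0 0 0 0 0 0"

```text
time: 6.95
tool_pos: [0.5041, -0.3252, 0.0087]
tcp_rot: [-3.139, -0.124, 0.0]
force: [-0.2, 0.2, 0.4]
opening: 0.0296
```

Next I'll close the gripper, lift, and take a wrist shot to check the grip.

Call:
apply_moves --pt "1 0 0 0.08 0 0 0" --pt "1 0 0 0 0 0 0" --pt "1 0 0 0 0 0 0" --pt "1 0 0 0 0 0 0" --pt "1 0 0 -0.4 0 0 0" --pt "1 0 0 -1 0 0 0" --pt "1 0 0 -1 0 0 0" --pt "1 0 0 -1 0 0 0" --pt "1 0 0 -1 0 0 0" --pt "1 0 0 -0.6 0 0 0" --pt "1 0 0 0 0 0 0"

```text
time: 8.32
tool_pos: [0.5046, -0.3253, 0.1329]
tcp_rot: [3.138, 0.124, 0.003]
force: [-0.1, 0.4, -0.8]
opening: 0.0159
```

```bash
python3 - <<'E'
from plan import *
s=state(); print(s['time'],s['tool_pos'],s['force'],s['opening'])
c=shot('wrist','w2.png'); a=cv2.imread('pics/w2.png'); cv2.imwrite('pics/w2b.png',cv2.resize(a,(800,600),interpolation=cv2.INTER_CUBIC))
p=s['tool_pos'];q=R.from_rotvec(s['tcp_rot'])
# expected hook top/tip with handle centre at tool (ex,0,-15mm)
for ex in (-.01,-.005,0,.005): print(ex,proj(c,p+q.apply([ex+.1125,0,-.0155]),1)/.64)
E
```

```text
8.325 [ 0.50459322 -0.32529207  0.13287007] [-0.09896822  0.43827536 -0.77465903] 0.015884990450878905
-0.01 [395.13103122  81.79493766]
-0.005 [395.1347802   67.05501431]
0 [395.1386747   52.53227029]
0.005 [395.14270171  38.24965593]
```

View pics/w2b.png

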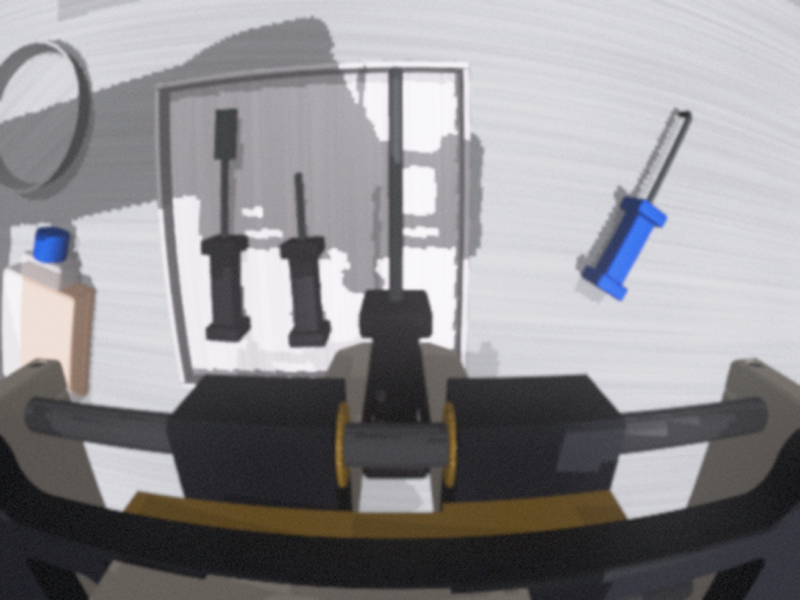

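```bash
python3 - <<'E'
from plan import *
plan([(.563,.067,.14,103)],1)
E
```

```text
15
[[1,0.22,-0.97,-0.02,0,0,-0.62],[1,0.33,-0.93,-0.02,0,0,-0.62],[1,0.46,-0.96,-0.02,0,0,-0.66],[1,0.62,-0.99,-0.02,0,0,-0.72],[1,0.82,-1,-0.03,0,0,-0.8],[1,0.95,-0.88,-0.03,0,0,-0.8],[1,0.93,-0.64,-0.02,0,0,-0.7],[1,1,-0.53,-0.02,0,0,-0.7],[1,0.91,-0.34,-0.02,0,0,-0.6],[1,0.94,-0.25,-0.02,0,0,-0.6],[1,0.96,-0.15,-0.02,0,0,-0.61],[1,0.97,-0.05,-0.02,0,0,-0.6],[1,0.97,0.06,-0.02,0,0,-0.61],[1,0.95,0.16,-0.02,0,0,-0.6],[1,0.93,0.26,-0.02,0,0,-0.61]]
```

Call:
apply_moves --pt "1 0.22 -0.97 -0.02 0 0 -0.62" --pt "1 0.33 -0.93 -0.02 0 0 -0.62" --pt "1 0.46 -0.96 -0.02 0 0 -0.66" --pt "1 0.62 -0.99 -0.02 0 0 -0.72" --pt "1 0.82 -1 -0.03 0 0 -0.8" --pt "1 0.95 -0.88 -0.03 0 0 -0.8" --pt "1 0.93 -0.64 -0.02 0 0 -0.7" --pt "1 1 -0.53 -0.02 0 0 -0.7" --pt "1 0.91 -0.34 -0.02 0 0 -0.6" --pt "1 0.94 -0.25 -0.02 0 0 -0.6" --pt "1 0.96 -0.15 -0.02 0 0 -0.61" --pt "1 0.97 -0.05 -0.02 0 0 -0.6" --pt "1 0.97 0.06 -0.02 0 0 -0.61" --pt "1 0.95 0.16 -0.02 0 0 -0.6" --pt "1 0.93 0.26 -0.02 0 0 -0.61" --pt "1 0 0 0 0 0 0"

```text
time: 10.38
tool_pos: [0.5635, 0.0693, 0.1399]
tcp_rot: [-1.948, -2.464, -0.002]
force: [-0.2, -0.0, -1.7]
opening: 0.0155
```

```bash
python3 - <<'E'
from plan import *
s=state(); print(s['time'],s['tool_pos'],s['tcp_rot'],s['opening'])
c=shot('wrist','w3.png'); a=cv2.imread('pics/w3.png'); cv2.imwrite('pics/w3b.png',cv2.resize(a[:260],(800,406),interpolation=cv2.INTER_CUBIC))
e=proj(c,[.5003,.1594,.063],1); print(e/.64)
u,v=e.astype(int); u0,v0=max(u-70,0),max(v-60,0); print(u0,v0)
cv2.imwrite('pics/w3c.png',cv2.resize(a[v0:v0+120,u0:u0+160],(800,600),interpolation=cv2.INTER_CUBIC))
E
```

```text
10.375 [0.56348126 0.06930369 0.1398524 ] [-1.94809315e+00 -2.46423402e+00 -1.51157873e-03] 0.015542273773973528
[315.89711637 117.57029486]
132 15
```

View pics/w3c.png

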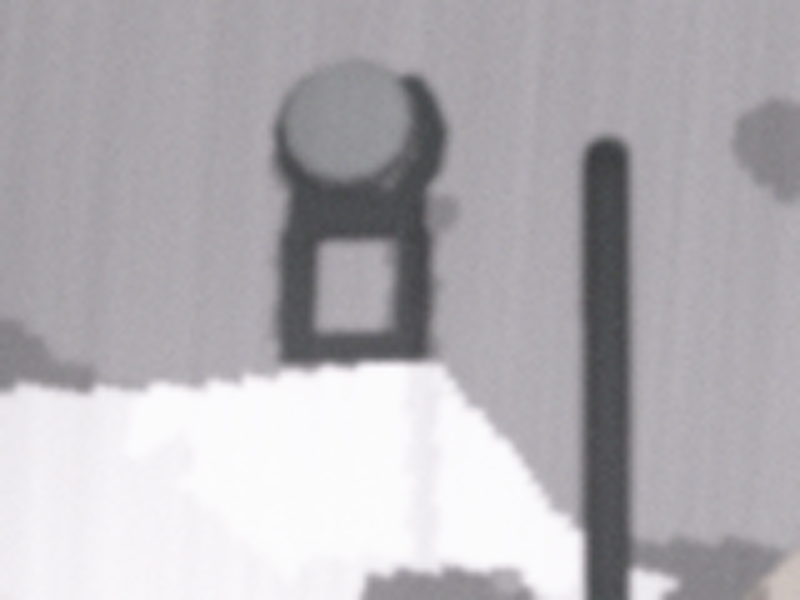

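The clear close view shows the eye opening centred at crop (356,286), the head at (349,120) and the rod end at (606,140). The clip lies almost parallel to the rod.

```bash
python3 - <<'E'
from plan import *
c=load('w3.png'); g=lambda u,v,z: at(c,132+u/5,15+v/5,z,1)
s=state();p=s['tool_pos'];q=R.from_rotvec(s['tcp_rot'])
eye=g(356,286,.0635);head=g(349,120,.0775);rod=g(606,140,.156)
el=g(316,286,.066);er=g(396,286,.066)
print('eye',eye,'head',head,'rodend',rod,'w',np.hypot(*(er-el)[:2]))
d=head-eye; print(np.degrees(np.arctan2(d[1],d[0])),np.hypot(*d[:2]))
r=q.inv().apply(rod-p); print('rod in tool',r)
x=q.apply([1,0,0]);print('yaw',np.degrees(np.arctan2(x[1],x[0])))
hk=q.inv().apply(eye-p); print('eye in tool',hk)
for z in (.052,.06): print(q.inv().apply(g(606,290,.156)-p))
E
```

```text
eye [0.5006 0.162  0.0635] head [0.4959 0.1864 0.0775] rodend [0.5393 0.1732 0.156 ] w 0.013041855696180642
100.90294483175202 0.024848541204666334
rod in tool [ 0.10832028  0.00072065 -0.01617668]
yaw 103.12446321952268
eye in tool [ 0.10619471 -0.03951162  0.0763232 ]
[ 0.09267717  0.00087259 -0.01617763]
[ 0.09267717  0.00087259 -0.01617763]
```

Call:
apply_moves --pt "1 0.04 -0.8 0 0 0 0" --pt "1 0 -0.81 0 0 0 0" --pt "1 0 0 0.9 0 0 0" --pt "1 0 0 0.9 0 0 0" --pt "1 0 0 0.6 0 0 0" --pt "1 0 0 0.35 0 0 0" --pt "1 0 0 0 0 0 0" --pt "1 0 0 0 0 0 0"

```text
time: 11.42
tool_pos: [0.524, 0.0585, 0.0716]
tcp_rot: [1.955, 2.458, 0.001]
force: [0.6, -0.5, 0.8]
opening: 0.0157
```

```bash
python3 - <<'E'
from plan import *
s=state(); print(s['time'],s['tool_pos'],s['force'],s['wrist_torque'],s['opening'])
c=shot('wrist','w4.png');d=shot('scene','s4.png'); a=cv2.imread('pics/w4.png');b=cv2.imread('pics/s4.png')
def crop(a,c,f):
    u,v=proj(c,[.5003,.16,.063],f).astype(int); v0=max(v-40,0);u0=max(u-40,0)
    print(u0,v0); return cv2.resize(a[v0:v0+80,u0:u0+80],(400,400),interpolation=cv2.INTER_CUBIC)
cv2.imwrite('pics/x4.png',np.hstack([crop(a,c,1),crop(b,d,0)]))
E
```

```text
11.425 [0.52401695 0.05851297 0.07156632] [ 0.63223174 -0.45069724  0.81001817] [-0.06569145  0.02272513  0.04037642] 0.01569780621400049
211 16
217 121
```

View pics/x4.png

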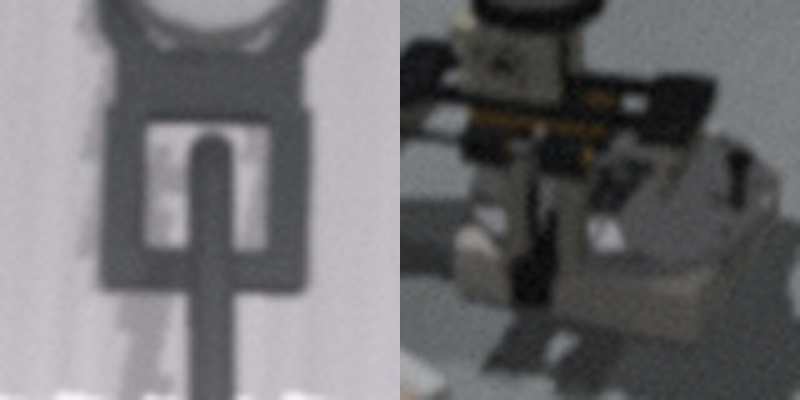

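The hook sits over the eye, centred sideways. I'll check the fore-aft offset numerically, because the raised rod introduces parallax.

```bash
python3 - <<'E'
from plan import *
c=load('w4.png'); g=lambda u,v,z: at(c,211+u/5,16+v/5,z,1)
s=state();p=s['tool_pos'];q=R.from_rotvec(s['tcp_rot']); t=lambda *a:(q.inv().apply(g(*a)-p)*1000).round(1)
print('rodend',t(211,135,p[2]+.016),'eye far',t(207,122,.066),'near',t(207,250,.066),'L',t(145,200,.066),'R',t(268,200,.066), 'rod side',t(211,200,p[2]+.016))
E
```

```text
rodend [106.6   0.5 -16. ] eye far [113.3   0.    5.7] near [97.9  0.1  5.7] L [103.9  -7.    5.7] R [103.9   7.    5.7] rod side [ 99.7   0.4 -16. ]
```

Call:
apply_moves --pt "1 0.04 0 0.15 0 0 0" --pt "1 0 0 0.15 0 0 0" --pt "1 0 0 0 0 0 0"

```text
time: 11.9
tool_pos: [0.5233, 0.0596, 0.0633]
tcp_rot: [-1.955, -2.459, 0.001]
force: [1.0, -0.0, -1.0]
opening: 0.0161
```

Call:
apply_moves --pt "1 -0.1 0 0 0 0 0" --pt "1 -0.1 0 0 0 0 0" --pt "1 -0.08 0 0 0 0 0" --pt "1 -0.08 0 0 0 0 0"

```text
time: 12.4
tool_pos: [0.5252, 0.0518, 0.0636]
tcp_rot: [-1.954, -2.459, -0.001]
force: [-1.3, 6.6, -0.6]
opening: 0.0159
```

Call:
apply_moves --pt "1 -0.08 0 0 0 0 0" --pt "1 -0.08 0 0 0 0 0" --pt "1 -0.08 0 0 0 0 0"

```text
time: 12.78
tool_pos: [0.5266, 0.0459, 0.0636]
tcp_rot: [-1.953, -2.459, -0.001]
force: [-0.4, 4.4, -1.1]
opening: 0.0157
```

Force built to 6.6 N, then eased, so I'll keep drawing.

Call:
apply_moves --pt "1 -0.12 0 0 0 0 0" --pt "1 -0.12 0 0 0 0 0" --pt "1 -0.12 0 0 0 0 0" --pt "1 -0.12 0 0 0 0 0" --pt "1 -0.12 0 0 0 0 0" --pt "1 -0.12 0 0 0 0 0" --pt "1 -0.12 0 0 0 0 0" --pt "1 0 0 0 0 0 0" --pt "1 0 0 0 0 0 0"

```text
time: 13.9
tool_pos: [0.5316, 0.0245, 0.0636]
tcp_rot: [-1.955, -2.459, -0.0]
force: [0.5, 0.2, -0.9]
opening: 0.0156
```

```bash
python3 - <<'E'
from plan import *
s=state(); print(s['time'],s['tool_pos'],s['force'],s['opening'])
c=shot('wrist','w5.png'); a=cv2.imread('pics/w5.png')
u,v=proj(c,[.5003,.16,.063],1).astype(int); v0=max(v-60,0);u0=max(u-60,0);print(u0,v0)
cv2.imwrite('pics/x5.png',cv2.resize(a[v0:v0+140,u0:u0+140],(560,560),interpolation=cv2.INTER_CUBIC))
E
```

```text
13.9 [0.53157819 0.02453527 0.06363423] [ 0.50993582  0.18283781 -0.9238487 ] 0.015646046068118355
192 0
```

View pics/x5.png

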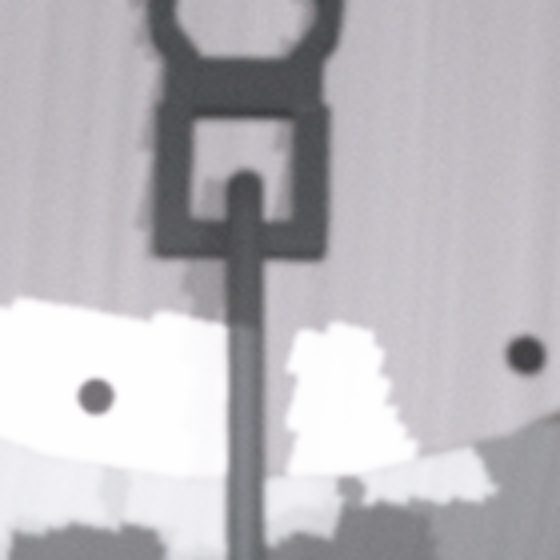

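The bore is clear of the spindle, with the clip flat and the hook still in the eye. I'll unload the hook, lift, and compute the clip pose and the return path.

Call:
apply_moves --pt "1 0.16 0 0 0 0 0" --pt "1 0 0 -0.3 0 0 0" --pt "1 0 0 -0.5 0 0 0" --pt "1 0 0 -1 0 0 0" --pt "1 0 0 -1 0 0 0" --pt "1 0 0 0 0 0 0"

```text
time: 14.7
tool_pos: [0.5318, 0.0284, 0.1359]
tcp_rot: [1.954, 2.457, 0.005]
force: [0.3, -0.4, -1.4]
opening: 0.0156
```

```bash
python3 - <<'E'
from plan import *
s=state(); print(s['time'],s['tool_pos'],s['force'],s['opening'])
c=load('w5.png'); g=lambda u,v: at(c,192+u/4,v/4,.066,1)
a=g(240,258);b=g(242,168);l=g(156,190);r=g(328,190);b1=g(244,62)
print('frame end',a,'L',l,'R',r, 'neck',b1); d=b1-a;yaw=np.degrees(np.arctan2(d[1],d[0]));print(yaw)
u=np.array([np.cos(np.radians(yaw)),np.sin(np.radians(yaw))])
print('eye',a[:2]+u*.013,'bore',a[:2]+u*.038,np.hypot(*(a[:2]+u*.038-[.4958,.1862])))
plan([(.504,-.3255,.14,4.4),(.504,-.3255,.03,4.4)],1)
E
```

```text
14.7 [0.5318301  0.02843315 0.1359116 ] [ 0.27880917 -0.37165723 -1.36737984] 0.01560676010954872
frame end [0.5095 0.1196 0.066 ] L [0.4962 0.1266 0.066 ] R [0.5189 0.1319 0.066 ] neck [0.5036 0.1476 0.066 ]
101.89897045483556
eye [0.50681957 0.13232066] bore [0.50166491 0.15678348] 0.029995477602286776
19
[[1,-0.97,-0.31,-0.01,0,0,0.7],[1,-1,-0.18,-0.01,0,0,0.7],[1,-0.93,-0.06,-0.01,0,0,0.65],[1,-0.93,0.05,-0.01,0,0,0.65],[1,-0.92,0.15,-0.01,0,0,0.65],[1,-1,0.29,-0.01,0,0,0.72],[1,-0.96,0.41,-0.01,0,0,0.72],[1,-0.9,0.53,-0.02,0,0,0.72],[1,-0.99,0.76,-0.02,0,0,0.87],[1,-0.86,0.9,-0.02,0,-0.01,0.87],[1,-0.54,0.77,-0.01,0,0,0.65],[1,-0.45,0.82,-0.01,0,0,0.65],[1,-0.35,0.87,-0.01,0,-0.01,0.66],[1,-0.24,0.9,-0.01,0.01,0,0.65],[1,0,0,0.88,0,0,0],[1,0,0,0.88,0,0,0],[1,0,0,0.88,0,0,0],[1,0,0,0.88,0,0,0],[1,-0.01,0.01,0.88,0,0,0]]
```

Call:
apply_moves --pt "1 -0.97 -0.31 -0.01 0 0 0.7" --pt "1 -1 -0.18 -0.01 0 0 0.7" --pt "1 -0.93 -0.06 -0.01 0 0 0.65" --pt "1 -0.93 0.05 -0.01 0 0 0.65" --pt "1 -0.92 0.15 -0.01 0 0 0.65" --pt "1 -1 0.29 -0.01 0 0 0.72" --pt "1 -0.96 0.41 -0.01 0 0 0.72" --pt "1 -0.9 0.53 -0.02 0 0 0.72" --pt "1 -0.99 0.76 -0.02 0 0 0.87" --pt "1 -0.86 0.9 -0.02 0 0 0.87" --pt "1 -0.54 0.77 -0.01 0 0 0.65" --pt "1 -0.45 0.82 -0.01 0 0 0.65" --pt "1 -0.35 0.87 -0.01 0 0 0.66" --pt "1 -0.24 0.9 -0.01 0 0 0.65" --pt "1 0 0 0.88 0 0 0" --pt "1 0 0 0.88 0 0 0" --pt "1 0 0 0.6 0 0 0" --pt "1 0 0 0 0 0 0" --pt "1 0 0 0 0 0 0"

```text
time: 17.08
tool_pos: [0.5031, -0.3257, 0.0793]
tcp_rot: [3.139, 0.121, 0.001]
force: [-0.4, 0.2, -1.2]
opening: 0.0154
```

```bash
python3 - <<'E'
from plan import *
s=state(); print(s['time'],s['tool_pos'],s['force'],s['opening'])
plan([(.504,-.3255,.03,4.4),(.504,-.3255,.0075,4.4)],1,step=12)
E
```

```text
17.075 [ 0.50312046 -0.32573031  0.0793427 ] [-0.35904008  0.24264413 -1.18635572] 0.015357893065294188
7
[[1,0.01,0,0.39,0,0,0],[1,0.01,0,0.4,0,0,0],[1,0.01,0,0.39,0,0,0],[1,0,0,0.4,0,0,0],[1,0.01,-0.01,0.39,0,0,0],[1,0,0,0.45,0,0,0],[1,-0.01,0,0.45,0,0,0]]
```

Call:
apply_moves --pt "1 0 0 0.8 0 0 0" --pt "1 0 0 0.8 0 0 0" --pt "1 0 0 0.6 0 0 0" --pt "1 0 0 0.4 0 0 0" --pt "1 0 0 0.2 0 0 0" --pt "1 0 0 0.05 0 0 0" --pt "1 0 0 0 0 0 0"

```text
time: 17.95
tool_pos: [0.5031, -0.3256, 0.0079]
tcp_rot: [3.139, 0.121, 0.001]
force: [0.3, -0.0, -1.7]
opening: 0.0157
```

Call:
apply_moves --pt "1 0 0 0.05 0 0 0" --pt "0.7 0 0 0 0 0 0" --pt "0.7 0 0 0 0 0 0" --pt "0.68 0 0 0 0 0 0" --pt "0.68 0 0 -0.4 0 0 0" --pt "0.68 0 0 -1 0 0 0" --pt "0.68 0 0 -1 0 0 0" --pt "0.68 0 0 -1 0 0 0" --pt "0.6 0 0 -1 0 0 0" --pt "0.6 0 0 -1 0 0 0" --pt "0.6 0 0 0 0 0 0"

```text
time: 19.32
tool_pos: [0.5037, -0.326, 0.1435]
tcp_rot: [3.138, 0.121, 0.005]
force: [-0.1, 0.8, -0.6]
opening: 0.0372
```

```bash
python3 - <<'E'
from plan import *
s=state(); print(s['time'],s['tool_pos'],s['force'],s['opening'])
c=shot('wrist','w6.png');d=shot('top','t6.png')
a=cv2.imread('pics/w6.png');b=cv2.imread('pics/t6.png')
cv2.imwrite('pics/x6.png',np.hstack([cv2.resize(a[:260,80:340],(400,400)),cv2.resize(b[195:275,150:230],(400,400),interpolation=cv2.INTER_CUBIC)]))
e=np.array([.5068,.1323])
plan([(.53,-.05,.15,60),(.5068,.1323,.11,101.9)],.5)
E
```

```text
19.325 [ 0.50370472 -0.32602024  0.14349237] [-0.10267422  0.8231755  -0.64006896] 0.0372277948948662
19
[[0.5,0.18,-0.99,-0.03,0,0,-0.51],[0.5,0.26,-0.97,-0.03,0,0,-0.5],[0.5,0.35,-0.94,-0.03,0,0,-0.51],[0.5,0.43,-0.91,-0.03,0,0,-0.5],[0.5,0.51,-0.87,-0.03,0,0,-0.51],[0.5,0.7,-0.98,-0.04,0,0,-0.61],[0.5,0.8,-0.91,-0.04,0,0,-0.6],[0.5,0.88,-0.82,-0.04,0,0,-0.61],[0.5,0.97,-0.72,-0.03,0,0,-0.6],[0.5,0.52,-0.31,-0.02,0,0,-0.3],[0.5,0.53,-0.27,-0.02,0,0,-0.31],[0.5,0.98,-0.74,0.27,0,0,-0.7],[0.5,0.88,-0.51,0.22,0,0,-0.58],[0.5,0.93,-0.42,0.22,0,0,-0.58],[0.5,0.97,-0.33,0.22,0,0,-0.58],[0.5,1,-0.23,0.22,0,0,-0.58],[0.5,0.67,-0.08,0.15,0,0,-0.39],[0.5,0.68,-0.04,0.15,0,0,-0.39],[0.5,0.68,0,0.15,0,0,-0.39]]
```

View pics/x6.png

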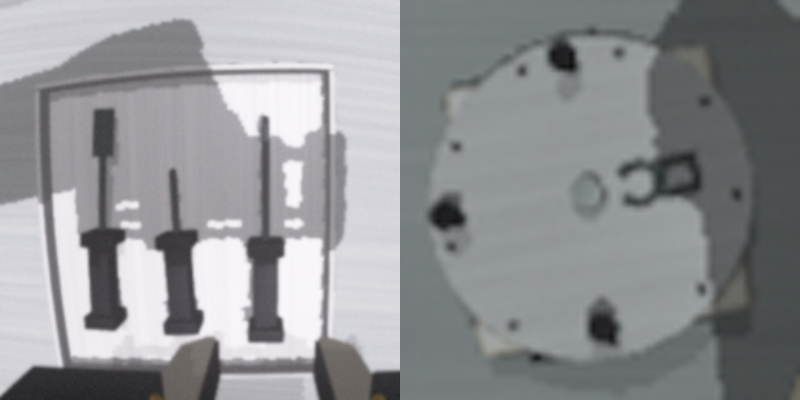

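Call:
apply_moves --pt "0.5 0.18 -0.99 -0.03 0 0 -0.51" --pt "0.5 0.26 -0.97 -0.03 0 0 -0.5" --pt "0.5 0.35 -0.94 -0.03 0 0 -0.51" --pt "0.5 0.43 -0.91 -0.03 0 0 -0.5" --pt "0.5 0.51 -0.87 -0.03 0 0 -0.51" --pt "0.5 0.7 -0.98 -0.04 0 0 -0.61" --pt "0.5 0.8 -0.91 -0.04 0 0 -0.6" --pt "0.5 0.88 -0.82 -0.04 0 0 -0.61" --pt "0.5 0.97 -0.72 -0.03 0 0 -0.6" --pt "0.5 0.52 -0.31 -0.02 0 0 -0.3" --pt "0.5 0.53 -0.27 -0.02 0 0 -0.31" --pt "0.5 0.98 -0.74 0.27 0 0 -0.7" --pt "0.5 0.88 -0.51 0.22 0 0 -0.58" --pt "0.5 0.93 -0.42 0.22 0 0 -0.58" --pt "0.5 0.97 -0.33 0.22 0 0 -0.58" --pt "0.5 1 -0.23 0.22 0 0 -0.58" --pt "0.5 0.67 -0.08 0.15 0 0 -0.39" --pt "0.5 0.68 -0.04 0.15 0 0 -0.39" --pt "0.5 0.68 0 0.15 0 0 -0.39" --pt "0.5 0 0 0 0 0 0"

```text
time: 21.92
tool_pos: [0.5065, 0.1332, 0.1096]
tcp_rot: [-1.975, -2.443, 0.0]
force: [-0.5, -0.2, -0.1]
opening: 0.0463
```

```bash
python3 - <<'E'
from plan import *
s=state(); print(s['time'],s['tool_pos'],s['force'],s['opening'])
c=load('t6.png'); print('eye top cam',at(c,150+278/5,195+175/5,.065))
plan([(.5066,.1325,.08,101.9),(.5066,.1325,.0615,101.9)],.5,step=15)
E
```

```text
21.925 [0.50650055 0.13319616 0.10958083] [-0.5322074  -0.16536688 -0.08090738] 0.04628940698201931
eye top cam [0.5051 0.1322 0.065 ]
4
[[0.5,-0.01,0,0.59,0,0,0.01],[0.5,-0.02,0,0.59,0,0,0.01],[0.5,0,0,0.37,0,0,0],[0.5,0,0,0.37,0,0,0]]
```

Call:
apply_moves --pt "0.5 -0.03 0 0.6 0 0 0" --pt "0.5 0 0 0.6 0 0 0" --pt "0.5 0 0 0.4 0 0 0" --pt "0.5 0 0 0.2 0 0 0" --pt "0.5 0 0 0 0 0 0"

```text
time: 22.55
tool_pos: [0.5068, 0.131, 0.0645]
tcp_rot: [-1.979, -2.439, 0.001]
force: [1.0, 0.2, 0.4]
opening: 0.0465
```

Call:
apply_moves --pt "0.5 0.04 0 0.1 0 0 0" --pt "0.5 0 0 0 0 0 0" --pt "1 0 0 0 0 0 0" --pt "1 0 0 0 0 0 0" --pt "1 0 0 0 0 0 0" --pt "1 0 0 0 0 0 0"

```text
time: 23.3
tool_pos: [0.5068, 0.1322, 0.0625]
tcp_rot: [1.979, 2.44, 0.0]
force: [-0.0, 0.4, 0.6]
opening: 0.0234
```

Call:
apply_moves --pt "1 0 0 -0.2 0 0 0" --pt "1 0 0 -0.5 0 0 0" --pt "1 0 0 -1 0 0 0" --pt "1 0 0 -1 0 0 0" --pt "1 0 0 0 0 0 0"

```text
time: 23.92
tool_pos: [0.5077, 0.1325, 0.1321]
tcp_rot: [1.978, 2.439, 0.005]
force: [0.2, 0.3, -0.2]
opening: 0.0234
```

```bash
python3 - <<'E'
from plan import *
s=state(); print(s['time'],s['tool_pos'],s['force'],s['opening'])
c=shot('wrist','w7.png'); a=cv2.imread('pics/w7.png')
cv2.imwrite('pics/x7.png',cv2.resize(a,(800,600)))
d=load('top0.png')
w=load('w1.png')
for u,v in((8,115),(112,100),(60,185),(65,40)): print(at(w,u*.64,v*.64,.022,1))
for u,v in((376,305),(432,305),(404,278),(404,333)): print(at(d,u*.64,v*.64,.022))
E
```

```text
23.925 [0.50771628 0.13245532 0.1320733 ] [ 0.1923722   0.3329996  -0.20328417] 0.02341849820088411
[0.6207 0.0121 0.022 ]
[ 0.621  -0.1061  0.022 ]
[ 0.5583 -0.0557  0.022 ]
[ 0.676  -0.0504  0.022 ]
[0.6195 0.0239 0.022 ]
[ 0.6171 -0.0923  0.022 ]
[ 0.6757 -0.0356  0.022 ]
[ 0.5597 -0.0327  0.022 ]
```

View pics/x7.png

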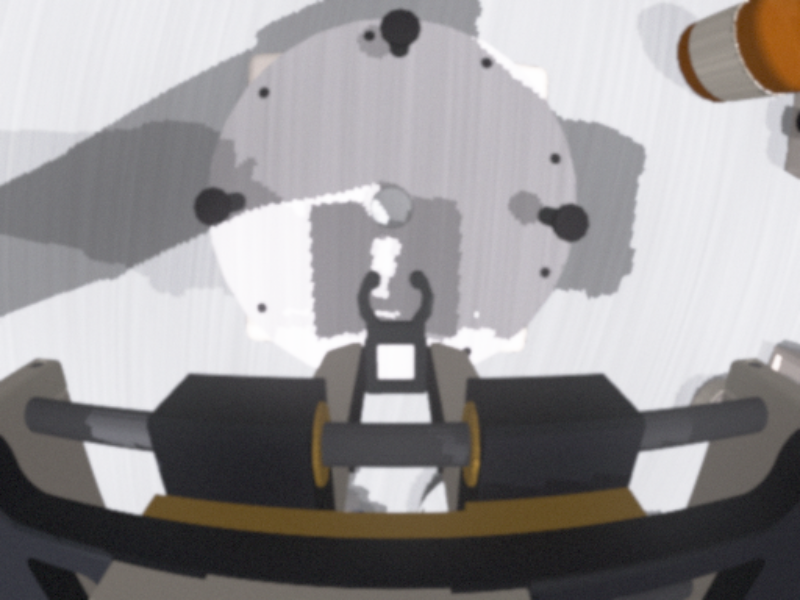

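```bash
python3 - <<'E'
from plan import *
plan([(.6204,-.0473,.132,101.9),(.6204,-.0473,.03,101.9)],1,step=22)
E
```

```text
15
[[1,-0.8,0.29,0,0,0,0],[1,-0.8,0.3,0,0,0,0],[1,-0.8,0.29,0,0,0,0],[1,-0.8,0.3,-0.01,0,0,0],[1,-0.79,0.29,0,0,0,0],[1,-0.8,0.3,-0.01,0,0,0],[1,-0.79,0.29,0,0,0,0],[1,-0.8,0.3,-0.01,0,0,0],[1,-0.79,0.29,0,0.01,0,0],[1,-0.8,0.3,-0.01,0,0,0],[1,0,0,0.82,0,0,0],[1,0,0,0.82,0,0,0],[1,0,0,0.81,0,0,0],[1,0,0,0.82,0,0,0],[1,0,-0.01,0.81,0,0,0]]
```

Call:
apply_moves --pt "1 -0.8 0.3 0 0 0 0" --pt "1 -0.8 0.3 0 0 0 0" --pt "1 -0.8 0.3 0 0 0 0" --pt "1 -0.8 0.3 0 0 0 0" --pt "1 -0.8 0.3 0 0 0 0" --pt "1 -0.8 0.3 0 0 0 0" --pt "1 -0.8 0.3 0 0 0 0" --pt "1 -0.8 0.3 0 0 0 0" --pt "1 -0.8 0.3 0 0 0 0" --pt "1 -0.77 0.25 0 0 0 0" --pt "1 0 0 0.8 0 0 0" --pt "1 0 0 0.8 0 0 0" --pt "1 0 0 0 0 0 0"

```text
time: 25.6
tool_pos: [0.6194, -0.048, 0.0887]
tcp_rot: [-1.978, -2.438, 0.002]
force: [-0.1, 0.8, -0.4]
opening: 0.0237
```

```bash
python3 - <<'E'
from plan import *
s=state(); print(s['time'],s['tool_pos'],s['force'],s['opening'])
c=shot('wrist','w8.png'); a=cv2.imread('pics/w8.png')
for t in np.radians(np.arange(0,360,30)):
    p=np.array([.618+.06*np.cos(t),-.035+.06*np.sin(t),.022]); u,v=proj(c,p,1); 
    cv2.circle(a,(int(u),int(v)),2,(0,0,255),-1)
cv2.imwrite('pics/x8.png',cv2.resize(a,(800,600)))
E
```

```text
25.6 [ 0.6193914  -0.04800578  0.08871803] [-0.11105121  0.79720382 -0.40104688] 0.023684476446786094
```

View pics/x8.png

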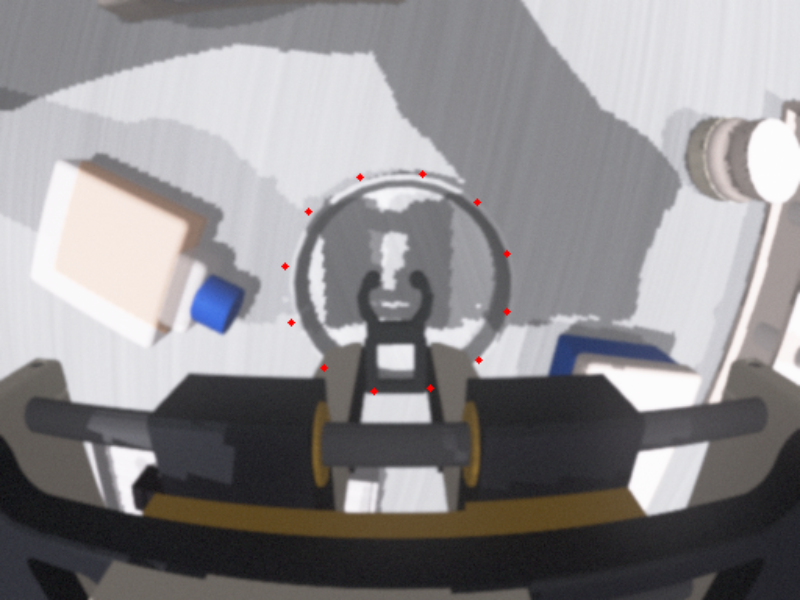

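Call:
apply_moves --pt "1 0 0.12 0.8 0 0 0" --pt "1 0 0 0.8 0 0 0" --pt "1 0 0 0.8 0 0 0" --pt "1 0 0 0.45 0 0 0" --pt "1 0 0 0.2 0 0 0" --pt "1 0 0 0.1 0 0 0" --pt "1 0 0 0 0 0 0"

```text
time: 26.52
tool_pos: [0.6232, -0.047, 0.0114]
tcp_rot: [1.979, 2.44, 0.0]
force: [0.0, -0.5, -0.8]
opening: 0.0233
```

Call:
apply_moves --pt "1 0 0 0.12 0 0 0" --pt "1 0 0 0.05 0 0 0" --pt "1 0 0 0 0 0 0"

```text
time: 26.9
tool_pos: [0.623, -0.0469, 0.0069]
tcp_rot: [1.979, 2.44, 0.0]
force: [0.0, -0.4, -0.5]
opening: 0.0235
```

Call:
apply_moves --pt "0.62 0 0 0 0 0 0" --pt "0.62 0 0 0 0 0 0" --pt "0.62 0 0 0 0 0 0" --pt "0.62 0 0 -0.4 0 0 0" --pt "0.62 0 0 -1 0 0 0" --pt "0.62 0 0 -1 0 0 0" --pt "0.62 0 0 -1 0 0 0" --pt "0.62 0 0 -1 0 0 0" --pt "0.62 0 0 0 0 0 0"

```text
time: 28.02
tool_pos: [0.6241, -0.0471, 0.1193]
tcp_rot: [1.977, 2.438, 0.004]
force: [-0.2, 0.6, -0.3]
opening: 0.0353
```

```bash
python3 - <<'E'
from plan import *
s=state(); print(s['time'],s['tool_pos'],s['force'],s['opening'])
c=shot('wrist','w9.png'); a=cv2.imread('pics/w9.png'); b=cv2.imread('pics/'+'t6.png'); t=shot('top','t9.png');b=cv2.imread('pics/t9.png')
cv2.imwrite('pics/x9.png',np.hstack([cv2.resize(a[:300,100:400],(400,400)),cv2.resize(b[170:270,280:380],(400,400))]))
E
```

```text
28.025 [ 0.62413223 -0.04706831  0.1192627 ] [-0.21200502  0.55332201 -0.27365573] 0.03529672060708453
```

View pics/x9.png

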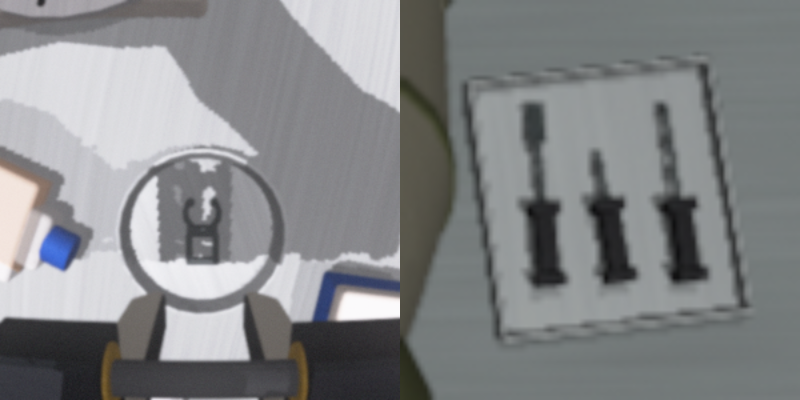

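The clip lies flat at the centre of the dish, at (203,232) in the left panel. The pick lies flat in the tray and the gripper is clear.

```bash
python3 -c "
from workcell import *
print(sign_off(), state()['time'])"
```

```text
the job is handed in; nothing more can be done
the job is handed in; nothing more can be done
```

I finished the task and handed it in with the arm's clock at 28 s of the 61 allowed; `sign_off()` gives no verdict.

- **Clip off the spindle:** I took the hooked pick from the tray and hooked the clip's eye. Pulling straight out, the force reached about 6.6 N before the clip came free. It ended flat on the plate with its bore about 30 mm from the spindle axis and the pick still held. The fingers did not take hold of the clip while it was on the spindle.
- **Putting things away:** I laid the pick back in the tray where it had been. I then gripped the freed clip by its frame and put it in the parts dish.

In the last pictures the clip lies flat near the dish centre and the pick lies flat in the tray. The other two tools look unmoved and the gripper is clear. I judged the other bystanders only from earlier pictures and saw no sign that anything had moved.

Two estimates disagreed. A rough early reading of the dish centre from the edge of a wrist picture was 15 mm or so off the top camera. I used the top camera's value, and a closer look put it right to within about 4 mm. My readings of the pick handle's position along its length differed by about 10 mm, so I corrected for that by measuring the rod's end once it was held.

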